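# Clamp the circuit board with the slip-clutch thumbscrew

### The arm

A 6-joint arm with a two-finger parallel gripper is mounted at the origin on the work surface. World frame = base frame: x ahead of the robot, y to its left, z up, the work surface at z = 0. Lengths are in m, angles in rad, forces in N, time in s.
With the tool pointing down it reaches from about 0.325 to 0.9 m from the base axis. Payload 3.5 kg.
Tool frame: the origin (TCP) lies midway between the tips of the shut fingers; the grasp point (between the pads) lies 19 mm behind it (env.hold_point_z is the distance from the TCP to the grasp point, in m); x points along the fingers, y is the direction in which the jaws open and shut, and the axes are right-handed (so a half turn about x gives the same grasp; the last joint's range is limited). The gripper opens to 85 mm and grips with 20 to 120 N. Pads are 22 mm wide; open, the fingers measure 114 mm over their backs; the gripper's body (76 mm by 85 mm) begins 54 mm behind the grasp point. The pads swing forward as they close: fully open they stand 13 mm farther back than shut.
Start: joints at [0.999, 0.276, -0.026, 1.268, 0, 1.467], TCP at [0.282, 0.558, 0.231] pointing down, gripper open.
Joint ranges: [-3.12, 3.12], [-0.85, 1.88], [-1.08, 1.24], [-1.95, 2.15], [-1.57, 1.53], [-3.14, 3.14]. Speed limits (rad/s): [2.57, 2.57, 3.14, 3.14, 3.14, 3.14].

### API

Orientations are given as [roll, pitch, yaw] about the fixed x, y, z axes, in that order (R = Rz(yaw) Ry(pitch) Rx(roll)).
In Python, from cell import env gives the robot as it stands.
- The arm moves only by the tool move_arm, never from a script. Its arguments are lists of equal length, an entry for each row: "fingers": the finger opening in m, from 0 to 0.0854; "dp": the shift along the world's x, y, z in m, a list of three; "twist": the turn, a rotation vector about the world's x, y, z in units of 6 degrees (1.0 is 6 degrees), a list of three. A call has 1 to 5 rows; each row shifts and turns the commanded pose from where the row before left it; what a row does not reach is not made up. A row lasts 1/10 s, in which the tool goes at most 50 mm and 8.59 degrees, less where a joint would pass 70% of its speed; a pose out of reach is approached as far as the arm can. A call is refused whole if a number of a shift passes 0.05 or a number of a turn 1, either way. A call with a gripper value outside its range is refused whole. The fingers move at their own pace and stop on an object; "squeeze" is the grip in N (left out, the last holds). Time passes only in rows, so rows that do not move let the fingers close. It gives the time, the measured TCP pose, the force and the opening at its end, in the units of the state.
- env.get_state(): the state, without advancing time (a new reading comes with each control period).
- env.camera(name): name is "scene" or "top" or "wrist"; returns a dict with "image" (384x512x3 uint8, blue, green, red), "fx", "fy", "cx", "cy" (pixels), "rvec" (rotation vector, rad) and "tvec" (3), from world to camera coordinates, as OpenCV has them. Camera axes: x right, y down, z forward; pixel columns grow to the right and rows downward; lengths in m; the calibration is good to about 2 mm. The wrist camera is an equidistant fisheye: a pixel r from the principal point sees the ray r / f radians off the axis. A picture is of the moment at which its call begins. There is no depth.
- env.finish_job(): hands the job in, once; it reports no verdict.
The state is a dict: "time_s": time; "q": joint angles; "dq": joint speeds; "effort": joint torques, N m; "tool_pos": TCP position; "orientation": TCP orientation; "contact_force": force on the tool from outside, world axes, zero at the start; "ft_torque": the same for the moment, N m; "grip_width": finger opening in m.
Only numpy, scipy, OpenCV 4.12 (cv2) and the standard library are available. Lean on these libraries where they do the work, as an engineer would, in place of code of your own. Each camera call takes 0.05 s, during which the arm holds its last target.

### The job

One of the two board holders on the repair bench has a circuit board in it. Turn that holder's winged thumbscrew clockwise (seen from above) until its clamp arm has swung home against the edge of the board and the clutch slips, then stop at this first slip (the wing should have slipped at least 5 degrees past the arm, and it must never slip more than 40 degrees) and let go. Leave the thumbscrew of the empty holder alone.

Things in the scene. Friction and masses are not known exactly. Their poses are not given: they have to be found in the camera images.
- clamp_wing (a point): On the thumbscrew axis of the fixed aluminium holder (165x195x14 mm) with the green circuit board. Cap: upright dark steel wing 44 long, 12 thick, 32 high, top 72 above the bench, on a 20 diameter neck below 40; turns about a fixed vertical axis only. Point: on the axis, 60 above the bench, 12 below the wing's top. x along the wing, y across it, z up; turns with the wing. All near is below 32
- clamp_arm (a joint): Swing (rad) of the steel clamp arm under that cap, 70 mm long from the axis. Grows clockwise seen from above, towards the board's edge; at 1.2 its end pad is against the board and it stops hard. It starts 0.45 to 1.05 rad short of that. Arm and wing turn together (drag 0.02 N m) until then, and stay where left
- clamp_cap (a joint): Slip (rad) of the wing past the arm, clockwise positive; 0 at the start, when the wing's length is in line with the arm (so the slip can be seen as the angle between them). It grows only when the arm is stopped and the wing is turned on; the clutch slips at a steady 0.08 N m and does not spring back
- spare_wing_end (a point): On the thumbscrew of the empty holder (identical, but without a board; to be left alone): the top corner of its wing at the end that lies over the clamp arm, 22 mm from that screw's axis, 72 mm above the bench. x runs along the wing, away from the axis; z up

How it is judged:
By the outcome, as a careful person would: the job done as asked, in the order asked, and still so for the second after the job is handed in, with the robot touching nothing.
It also fails if it takes over 38 s, if anything falls off the work surface, if the arm or the gripper's body presses on something with over 40 N, if the wrist force passes 120 N, or if a joint passes its speed limit or range.

## Working session

There is one attempt and no reset: what is moved stays moved. The work goes in short steps, Python scripts to look and compute and a tool call to move; the robot and the scene stay as the last step left them, time stands still between calls to the robot, and variables do not carry over. Pictures are saved under pics/ and viewed, and the job is handed in when it is done.

Besides the shell and the picture viewer there is one more tool, called by a JSON object that holds its "method" and its "body". move_arm: Moves the arm, as the interface text tells. Its arguments: {"type":"object","properties":{"fingers":{"type":"array","items":{"type":"number"}},"dp":{"type":"array","items":{"type":"array","items":{"type":"number"}}},"twist":{"type":"array","items":{"type":"array","items":{"type":"number"}}},"squeeze":{"type":"number"}},"required":["fingers","dp","twist"]}

```bash
ls; mkdir -p pics
python3 - <<'E'
from cell import env
import cv2
s=env.get_state(); print(s)
for n in ["top","scene"]:
    c=env.camera(n); cv2.imwrite(f"pics/{n}0.png",c["image"]); print(n,{k:v for k,v in c.items() if k!="image"})
E
```

```text
pics
{'time_s': 0.0, 'q': array([ 9.98619304e-01,  2.77115845e-01, -2.79323955e-02,  1.26801753e+00,
       -2.46499042e-05,  1.46739268e+00]), 'dq': array([ 2.38560288e-05,  6.80245629e-04, -1.04835370e-03,  5.95080070e-04,
        1.93013243e-03, -6.60747874e-05]), 'effort': array([-7.09767173e-04, -4.45513880e+01,  2.95199239e+01,  1.65065727e-02,
       -3.44444209e-05,  4.54419478e-06]), 'tool_pos': array([0.28194597, 0.55688252, 0.23014611]), 'orientation': array([-1.66333875,  1.56852675, -2.1321121 ]), 'contact_force': array([ 0.32986166,  0.2479349 , -0.49146504]), 'ft_torque': array([ 0.02473958, -0.0251099 , -0.08969805]), 'grip_width': 0.08578377354322317}
top {'fx': 457.9867394257848, 'fy': 457.9867394257848, 'cx': 255.18057861382584, 'cy': 191.1780939941653, 'rvec': array([ 2.1239259 , -2.16579592,  0.15802079]), 'tvec': array([0.01761058, 0.52960972, 0.99609971])}
scene {'fx': 363.1830429741247, 'fy': 363.1830429741247, 'cx': 257.5153074040456, 'cy': 192.6727878531273, 'rvec': array([ 1.64184017,  2.20597704, -0.63593662]), 'tvec': array([ 0.14364227, -0.38231867,  1.14042545])}
```

View pics/top0.png

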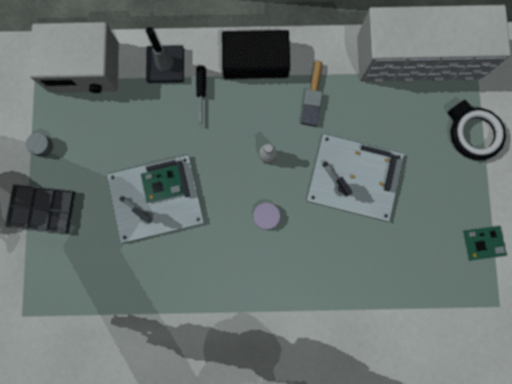

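View pics/scene0.png

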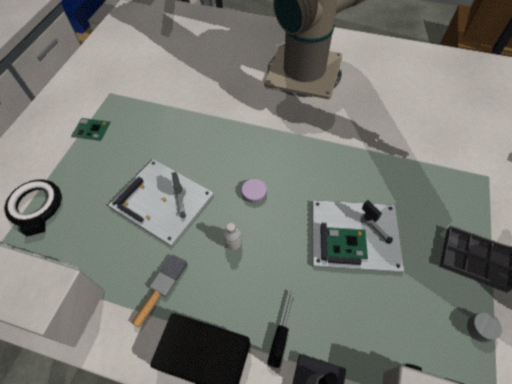

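Run:
```python
import cv2,numpy as np
a=cv2.imread("pics/top0.png")[145:250,95:215]; a=cv2.convertScaleAbs(cv2.resize(a,None,fx=6.5,fy=5.7*6.5/5.7,interpolation=cv2.INTER_CUBIC)[:600],alpha=1.6,beta=10); cv2.imwrite("pics/tc.png",a)
a=cv2.imread("pics/scene0.png")[190:280,305:410]; a=cv2.convertScaleAbs(cv2.resize(a,None,fx=6.5,fy=6.5,interpolation=cv2.INTER_CUBIC),alpha=1.3,beta=10); cv2.imwrite("pics/sc.png",a)
from cell import env
c=env.camera("wrist");cv2.imwrite("pics/w0.png",c["image"]);print({k:v for k,v in c.items() if k!="image"})
```

```text
{'fx': 297.3186396354542, 'fy': 297.3186396354542, 'cx': 258.00780905688515, 'cy': 194.62331297268312, 'rvec': array([-2.42596404, -1.49109679, -0.24756135]), 'tvec': array([-0.62257979, -0.0429427 ,  0.38171539])}
```

View pics/tc.png

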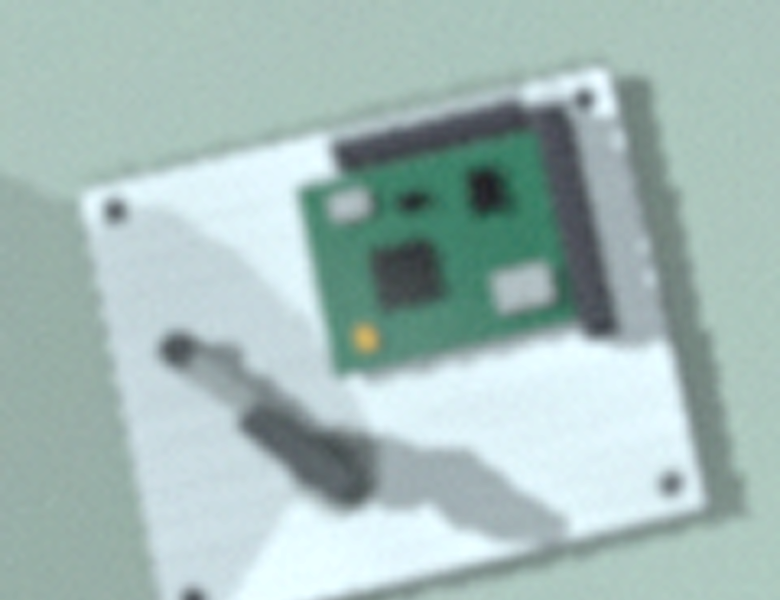

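View pics/sc.png

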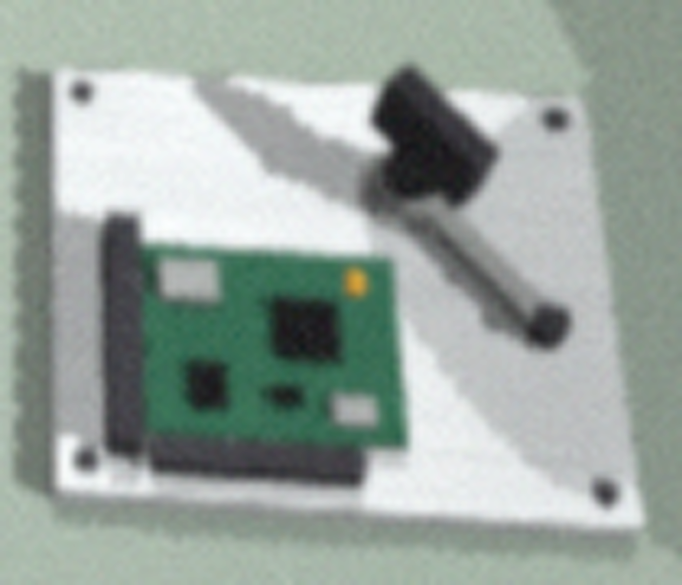

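View pics/w0.png

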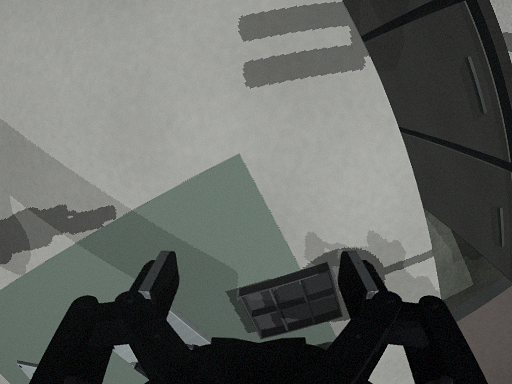

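```bash
cat > h.py <<'E'
import cv2,numpy as np
from cell import env
def ray(c,u,v):
    R=cv2.Rodrigues(c["rvec"])[0];C=-R.T@c["tvec"]
    d=R.T@np.array([(u-c["cx"])/c["fx"],(v-c["cy"])/c["fy"],1]);return C,d
def atz(c,u,v,z):
    C,d=ray(c,u,v);return C+d*(z-C[2])/d[2]
def proj(c,P,fish=False):
    P=np.atleast_2d(P).astype(float)
    R=cv2.Rodrigues(c["rvec"])[0];p=P@R.T+c["tvec"]
    if fish:
        r=np.hypot(p[:,0],p[:,1]);th=np.arctan2(r,p[:,2]);k=th/np.maximum(r,1e-9)
        return np.c_[c["fx"]*p[:,0]*k+c["cx"],c["fy"]*p[:,1]*k+c["cy"]]
    q=p/p[:,2:];return np.c_[c["fx"]*q[:,0]+c["cx"],c["fy"]*q[:,1]+c["cy"]]
def model(ax,ay,yaw,arm):
    """line segments: wing box, neck, arm"""
    u=np.array([np.cos(yaw),np.sin(yaw)]);n=np.array([-u[1],u[0]]);o=np.array([ax,ay])
    P=lambda a,b,z:np.r_[o+a*u+b*n,z]
    L=[]
    cs=[(.022,.006),(-.022,.006),(-.022,-.006),(.022,-.006)]
    for i in range(4):
        a=cs[i];b=cs[(i+1)%4]
        for z in(.04,.072):L.append((P(*a,z),P(*b,z)))
        L.append((P(*a,.04),P(*a,.072)))
    w=np.array([np.cos(arm),np.sin(arm)])
    L.append((np.r_[o,.02],np.r_[o+.07*w,.02]))
    L.append((np.r_[o,.014],np.r_[o,.072]))
    return L
def draw(img,c,L,crop,k,fish=False,gain=1.4):
    x0,y0,x1,y1=crop
    a=cv2.convertScaleAbs(cv2.resize(img[y0:y1,x0:x1],None,fx=k,fy=k,interpolation=cv2.INTER_CUBIC),alpha=gain,beta=10)
    for p,q in L:
        s=(proj(c,np.array([p,q]),fish)+.5-[x0,y0])*k-.5
        cv2.line(a,tuple(int(round(t)) for t in s[0]),tuple(int(round(t)) for t in s[1]),(0,0,255),1)
    return a
E
python3 - <<'E'
from h import *
t=env.camera("top");s=env.camera("scene")
f=lambda u,v,x0,y0,k=6.5:(x0+u/k,y0+v/k)
print("wing top c top",atz(t,*f(308,450,95,145),.072))
print("pad top",atz(t,*f(178,348,95,145),.025)); print("pad scene",atz(s,*f(548,325,305,190),.025))
print("wing top scene",atz(s,*f(451,109,305,190),.072))
E
```

```text
wing top c top [0.47916859 0.25325159 0.072     ]
pad top [0.5208834  0.31119565 0.025     ]
pad scene [0.52091609 0.31424243 0.025     ]
wing top scene [0.4752634  0.26324164 0.072     ]
```

Run:
```python
from h import *
t=env.camera("top");s=env.camera("scene")
y=np.radians(51)
L=model(.477,.257,y,y)
a=draw(t["image"],t,L,(100,180,165,245),9,gain=1.7);b=draw(s["image"],s,L,(345,190,410,255),9)
b=cv2.resize(b,(400,400))[:, :];a=cv2.resize(a,(400,400))
cv2.imwrite("pics/ov1.png",np.hstack([a,b]))
```

```text
(no output)
```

View pics/ov1.png

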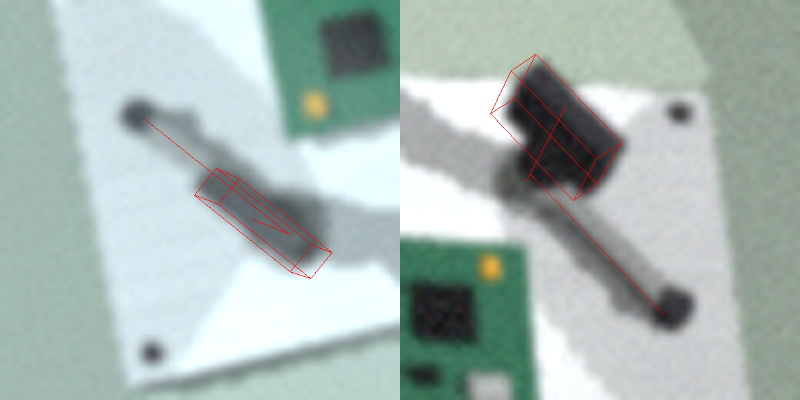

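Run:
```python
from h import *
from scipy.spatial.transform import Rotation as Ro
s=env.get_state()
R=Ro.from_euler("xyz",s["orientation"]).as_matrix();print(R.round(3)); print("jaw yaw",np.degrees(np.arctan2(R[1,1],R[0,1])),s["time_s"])
print(env.hold_point_z)
```

```text
[[-0.     0.452  0.892]
 [-0.     0.892 -0.452]
 [-1.    -0.001 -0.   ]]
jaw yaw 63.13874307444262 0.35
0.0187
```

{"method": "move_arm", "body": {"fingers": [0.0854,0.0854,0.0854,0.0854,0.0854], "dp": [[0.02,-0.03,-0.005],[0.02,-0.03,-0.005],[0.02,-0.03,-0.005],[0.02,-0.03,-0.005],[0.02,-0.03,-0.005]], "twist": [[0,0,1],[0,0,1],[0,0,1],[0,0,1],[0,0,1]]}}

```text
time_s: 0.85
tool_pos: [0.383, 0.4064, 0.2062]
orientation: [0.591, 1.57, 0.65]
contact_force: [-0.1, 0.5, -0.0]
grip_width: 0.0852
```

{"method": "move_arm", "body": {"fingers": [0.0854,0.0854,0.0854,0.0854,0.0854], "dp": [[0.02,-0.03,-0.005],[0.02,-0.03,-0.005],[0.02,-0.03,-0.005],[0.02,-0.03,-0.005],[0.02,-0.03,-0.005]], "twist": [[0,0,1],[0,0,1],[0,0,1],[0,0,1],[0,0,1]]}}

```text
time_s: 1.35
tool_pos: [0.4831, 0.2563, 0.1813]
orientation: [-0.199, 1.57, 0.384]
contact_force: [0.7, 0.1, -0.2]
grip_width: 0.0855
```

{"method": "move_arm", "body": {"fingers": [0.0854,0.0854,0.0854,0.0854,0.0854], "dp": [[0,0,0],[0,0,0],[0,0,0],[0,0,0],[0,0,0]], "twist": [[0,0,1],[0,0,1],[0,0,1],[0,0,0],[0,0,0]]}}

```text
time_s: 1.85
tool_pos: [0.4824, 0.2576, 0.1814]
orientation: [-0.425, 1.571, 0.466]
contact_force: [-0.4, 0.2, 0.3]
grip_width: 0.0857
```

```bash
cat > look.py <<'E'
from h import *
import sys
from scipy.spatial.transform import Rotation as Ro
def st():
    s=env.get_state();R=Ro.from_euler("xyz",s["orientation"]).as_matrix()
    print("t",round(s["time_s"],2),"tcp",s["tool_pos"].round(4),"jaw yaw",round(np.degrees(np.arctan2(R[1,1],R[0,1])),2),"tilt",R[:,0].round(3),"F",s["contact_force"].round(2),"M",s["ft_torque"].round(3),"w",round(s["grip_width"],4),"q",s["q"].round(3))
    return s
E
python3 - <<'E'
from look import *
st()
c=env.camera("wrist");cv2.imwrite("pics/w1.png",c["image"])
y=np.radians(52.5)
p=proj(c,[[.48,.259,.072]],True)[0];print(p)
E
```

```text
t 1.85 tcp [0.4824 0.2576 0.1814] jaw yaw 141.01 tilt [ 0.  0. -1.] F [-0.35  0.25  0.28] M [-0.003 -0.029  0.048] w 0.0857 q [ 0.372  0.171 -0.268  1.132  0.    -0.518]
[261.83637056 192.13151431]
```

View pics/w1.png

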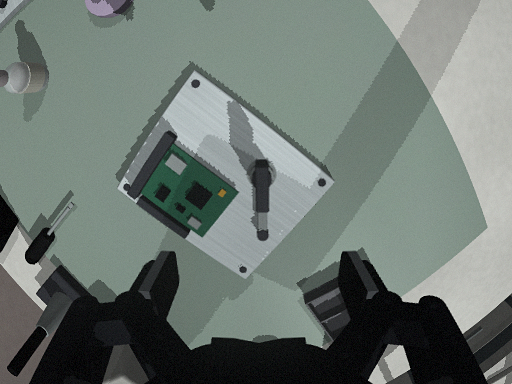

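Run:
```python
from look import *
c=env.camera("wrist");t=env.camera("top");s=env.camera("scene")
y=np.radians(52)
L=model(.480,.259,y,y)
o=[draw(c["image"],c,L,(225,145,305,265),5,True,1.4),draw(t["image"],t,L,(95,165,175,245),5,gain=1.7)]
a=np.zeros((600,800,3),np.uint8);a[:600,:400]=o[0];a[:400,400:]=o[1];cv2.imwrite("pics/ov2.png",a)
```

```text
(no output)
```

View pics/ov2.png

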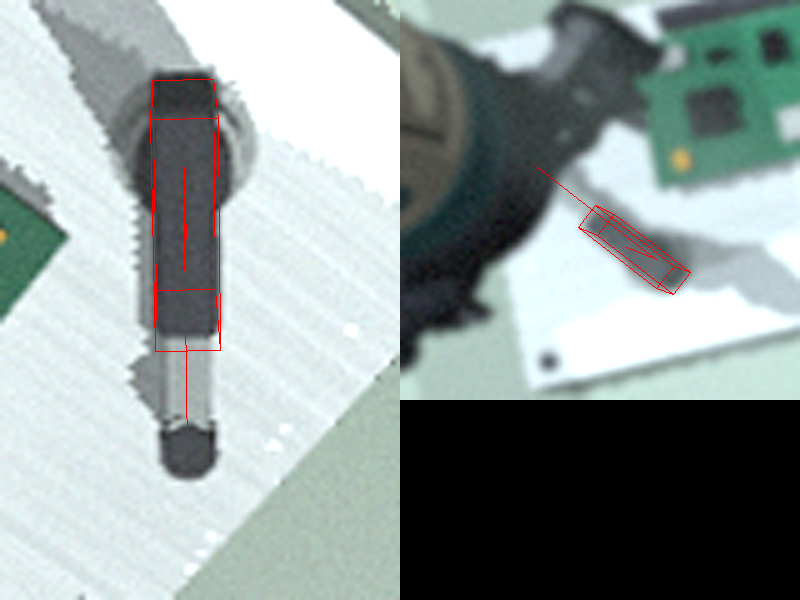

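{"method": "move_arm", "body": {"fingers": [0.0854,0.0854,0.06,0.05,0.04], "dp": [[-0.0034,0.0004,-0.03],[0,0,-0.03],[0,0,-0.03],[0,0,-0.03],[0,0,-0.02]], "twist": [[0,0,0.15],[0,0,0],[0,0,0],[0,0,0],[0,0,0]], "squeeze": 30}}

```text
time_s: 2.55
tool_pos: [0.4777, 0.2576, 0.0392]
orientation: [2.608, 1.568, -2.767]
contact_force: [-0.1, -0.5, -0.9]
grip_width: 0.0439
```

{"method": "move_arm", "body": {"fingers": [0.04,0.035,0.03], "dp": [[0,0,0],[0,0,0],[0,0,0]], "twist": [[0,0,0],[0,0,0],[0,0,0]]}}

```text
time_s: 2.85
tool_pos: [0.4804, 0.2586, 0.0429]
orientation: [-0.529, 1.568, 0.379]
contact_force: [-0.1, 0.1, 0.1]
grip_width: 0.0297
```

Run:
```python
from look import *
st()
c=env.camera("wrist");s=env.camera("scene")
y=np.radians(52)
L=model(.479,.258,y,y)
o=[draw(c["image"],c,L,(155,120,355,384),2,True,1.4),draw(s["image"],s,[],(340,180,420,260),5)]
a=np.zeros((600,800,3),np.uint8);a[:528,:400]=o[0];a[:400,400:]=o[1];cv2.imwrite("pics/ov3.png",a)
```

```text
t 2.85 tcp [0.4804 0.2586 0.0429] jaw yaw 142.03 tilt [ 0.003  0.001 -1.   ] F [-0.07  0.13  0.11] M [-0.002 -0.001  0.02 ] w 0.0297 q [ 0.375  0.307 -0.423  0.838  0.    -0.533]
```

View pics/ov3.png

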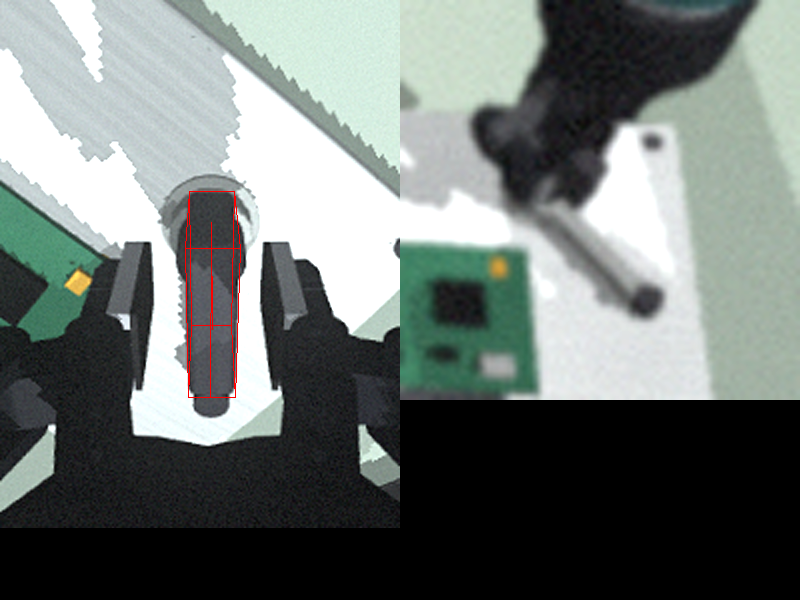

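{"method": "move_arm", "body": {"fingers": [0.02,0.012,0.008,0.008,0.008], "dp": [[-0.001,0.0005,-0.001],[0,0,0],[0,0,0],[0,0,0],[0,0,0]], "twist": [[0,0,0],[0,0,0],[0,0,0],[0,0,0],[0,0,0]], "squeeze": 30}}

```text
time_s: 3.45
tool_pos: [0.4788, 0.2585, 0.0411]
orientation: [-0.929, 1.569, -0.021]
contact_force: [0.4, -1.3, 5.5]
grip_width: 0.0116
```

Run:
```python
from look import *
st();
s=env.camera("scene");st()
a=draw(s["image"],s,[],(310,180,420,270),6);cv2.imwrite("pics/s4.png",a)
```

```text
t 3.45 tcp [0.4788 0.2585 0.0411] jaw yaw 142.03 tilt [ 0.002 -0.    -1.   ] F [ 0.43 -1.26  5.46] M [-0.285 -0.032  0.029] w 0.0116 q [ 0.377  0.308 -0.426  0.835 -0.001 -0.532]
t 3.5 tcp [0.4788 0.2585 0.0411] jaw yaw 142.03 tilt [ 0.002 -0.    -1.   ] F [ 0.06 -1.72  4.89] M [-0.335 -0.08  -0.006] w 0.0113 q [ 0.377  0.308 -0.426  0.835 -0.001 -0.532]
```

View pics/s4.png

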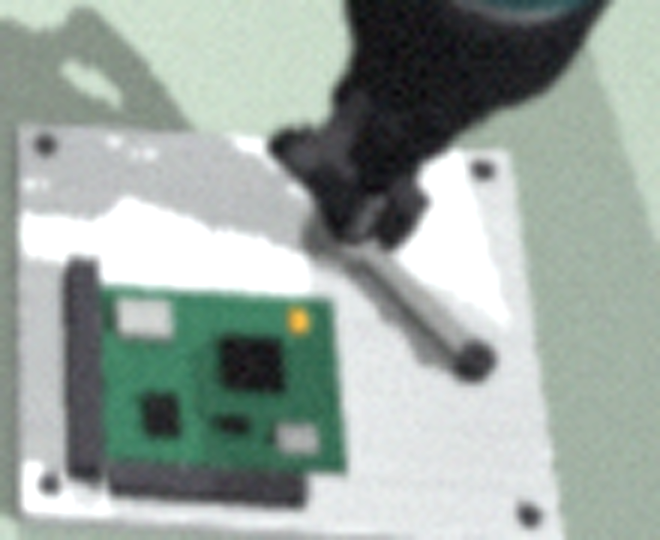

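Run:
```python
from look import *
s=env.camera("scene")
f=lambda u,v:(310+u/6,180+v/6)
A=atz(s,*f(331,300),.02)[:2];B=atz(s,*f(345,470),.02)[:2];o=np.array([.479,.258])
print(A,B,atz(s,*f(472,362),.025))
d=(B-A)/np.linalg.norm(B-A);n=np.array([-d[1],d[0]]);
for r in(.005,.007,.009):
  for th in np.arange(52,-30,-1):
    p=o+.066*np.array([np.cos(np.radians(th)),np.sin(np.radians(th))])
    if abs((p-A)@n)<r: print(r,th,(p-A)@d);break
```

```text
[0.50878253 0.26029307] [0.57564508 0.27476346] [0.52213655 0.31296893 0.025     ]
0.005 13 0.03640007507312322
0.007 14 0.03637417488140134
0.009 16 0.03626210516825254
```

{"method": "move_arm", "body": {"fingers": [0.008,0.008,0.008,0.008,0.008], "dp": [[0,0,0],[0,0,0],[0,0,0],[0,0,0],[0,0,0]], "twist": [[0,0,-0.6],[0,0,-1],[0,0,-1],[0,0,-1],[0,0,-1]]}}

```text
time_s: 4.05
tool_pos: [0.4788, 0.2586, 0.0411]
orientation: [-0.372, 1.569, 0.05]
contact_force: [0.8, -1.1, 4.8]
grip_width: 0.0115
```

{"method": "move_arm", "body": {"fingers": [0.008,0.008], "dp": [[0,0,0],[0,0,0]], "twist": [[0,0,0],[0,0,0]]}}

```text
time_s: 4.25
tool_pos: [0.4788, 0.2585, 0.0411]
orientation: [-0.372, 1.569, 0.055]
contact_force: [0.3, -1.7, 4.9]
grip_width: 0.0114
```

Run:
```python
from look import *
for i in range(3): st(); s=env.camera("scene")
c=env.camera("wrist")
a=draw(s["image"],s,[],(310,180,420,280),4);b=draw(c["image"],c,[],(170,180,350,380),2,True)
o=np.zeros((400,800,3),np.uint8);o[:400,:440]=a;o[:400,440:]=b
cv2.imwrite("pics/s5.png",o)
```

```text
t 4.25 tcp [0.4788 0.2585 0.0411] jaw yaw 114.42 tilt [ 0.002  0.    -1.   ] F [ 0.28 -1.71  4.88] M [-0.303 -0.006 -0.021] w 0.0114 q [ 0.377  0.308 -0.426  0.835 -0.    -0.05 ]
t 4.3 tcp [0.4788 0.2585 0.0411] jaw yaw 114.42 tilt [ 0.001  0.    -1.   ] F [ 0.35 -0.8   5.52] M [-0.274 -0.04  -0.008] w 0.0114 q [ 0.377  0.308 -0.426  0.835 -0.    -0.05 ]
t 4.35 tcp [0.4788 0.2585 0.0411] jaw yaw 114.42 tilt [ 0.001  0.    -1.   ] F [ 0.77 -0.64  6.51] M [-0.293 -0.027 -0.08 ] w 0.0116 q [ 0.377  0.308 -0.426  0.835 -0.    -0.05 ]
```

View pics/s5.png

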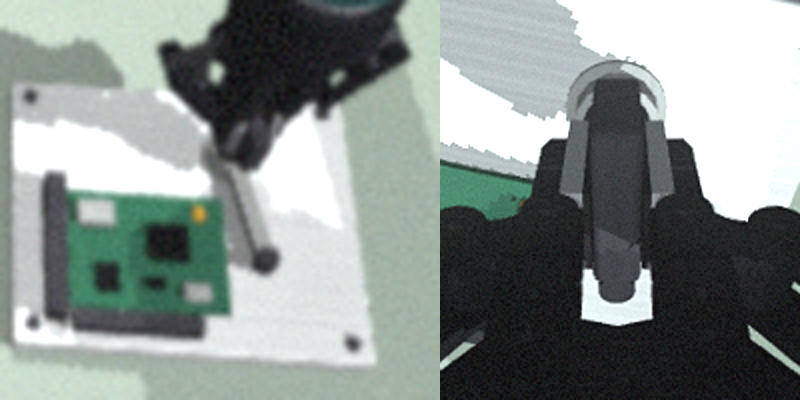

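{"method": "move_arm", "body": {"fingers": [0.008,0.008,0.008,0.008], "dp": [[0,0,0],[0,0,0],[0,0,0],[0,0,0]], "twist": [[0,0,-0.5],[0,0,-0.5],[0,0,-0.5],[0,0,0]]}}

```text
time_s: 4.85
tool_pos: [0.4788, 0.2586, 0.0411]
orientation: [-0.173, 1.569, 0.096]
contact_force: [0.9, -1.3, 4.8]
grip_width: 0.0115
```

```bash
cat > two.py <<'E'
from look import *
n=sys.argv[1]
st(); s=env.camera("scene");st();c=env.camera("wrist")
a=draw(s["image"],s,[],(310,180,420,280),4);b=draw(c["image"],c,[],(213,210,303,310),4,True,1.8)
o=np.zeros((400,800,3),np.uint8);o[:400,:440]=a;o[:400,440:]=b
cv2.imwrite(f"pics/{n}.png",o)
E
python3 two.py s6
```

```text
t 4.85 tcp [0.4788 0.2586 0.0411] jaw yaw 105.38 tilt [ 0.001  0.    -1.   ] F [ 0.87 -1.27  4.79] M [-0.243 -0.038 -0.019] w 0.0115 q [ 0.377  0.308 -0.426  0.835 -0.     0.108]
t 4.9 tcp [0.4788 0.2586 0.0411] jaw yaw 105.42 tilt [ 0.001  0.    -1.   ] F [-1.03 -0.78  5.49] M [-0.245 -0.038  0.016] w 0.0117 q [ 0.377  0.308 -0.426  0.835 -0.     0.108]
```

View pics/s6.png

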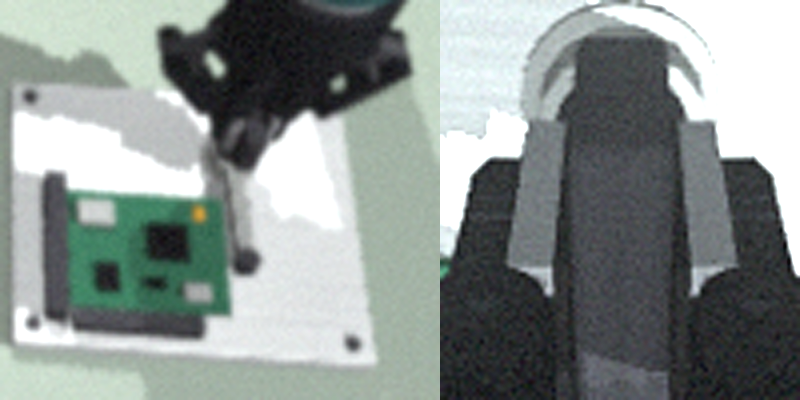

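{"method": "move_arm", "body": {"fingers": [0.008,0.008,0.008], "dp": [[0,0,0],[0,0,0],[0,0,0]], "twist": [[0,0,-0.5],[0,0,-0.5],[0,0,0]]}}

```text
time_s: 5.25
tool_pos: [0.4788, 0.2586, 0.0411]
orientation: [-0.072, 1.569, 0.092]
contact_force: [-1.1, -0.7, 6.2]
grip_width: 0.0114
```

```bash
sed -i 's/(213,210,303,310)/(213,250,303,350)/' two.py; python3 two.py s7
```

```text
t 5.25 tcp [0.4788 0.2586 0.0411] jaw yaw 99.38 tilt [ 0.001  0.    -1.   ] F [-1.15 -0.68  6.17] M [-0.275 -0.045 -0.016] w 0.0114 q [ 0.377  0.308 -0.426  0.835 -0.     0.213]
t 5.3 tcp [0.4788 0.2586 0.0411] jaw yaw 99.42 tilt [ 0.001  0.    -1.   ] F [ 0.55 -1.67  5.01] M [-0.274 -0.012 -0.087] w 0.0114 q [ 0.377  0.308 -0.426  0.835 -0.     0.212]
```

View pics/s7.png

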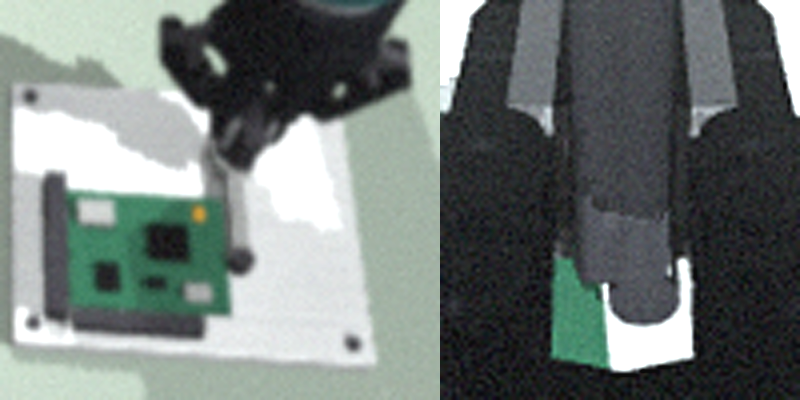

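{"method": "move_arm", "body": {"fingers": [0.008,0.008,0.008,0.008], "dp": [[0,0,0],[0,0,0],[0,0,0],[0,0,0]], "twist": [[0,0,-0.9],[0,0,-0.8],[0,0,-0.8],[0,0,0]]}}

```text
time_s: 5.75
tool_pos: [0.4787, 0.2586, 0.0411]
orientation: [0.267, 1.569, 0.168]
contact_force: [-0.2, -1.0, 5.8]
grip_width: 0.0117
```

```bash
python3 two.py s8
```

```text
t 5.75 tcp [0.4787 0.2586 0.0411] jaw yaw 84.35 tilt [ 0.001  0.    -1.   ] F [-0.17 -1.01  5.79] M [-0.295  0.04  -0.02 ] w 0.0117 q [ 0.377  0.308 -0.426  0.835 -0.     0.475]
t 5.8 tcp [0.4787 0.2586 0.0411] jaw yaw 84.42 tilt [ 0.001  0.    -1.   ] F [-0.24 -1.83  5.59] M [-0.279  0.025  0.024] w 0.0113 q [ 0.377  0.308 -0.426  0.835 -0.     0.474]
```

View pics/s8.png

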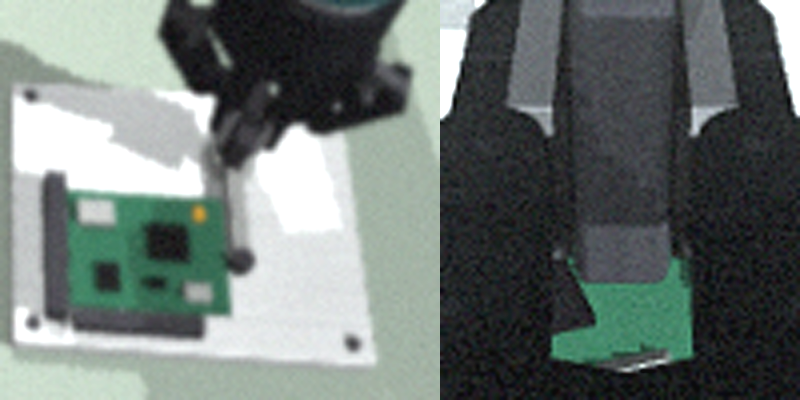

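{"method": "move_arm", "body": {"fingers": [0.02,0.035,0.05,0.05,0.05], "dp": [[0,0,0],[0,0,0],[0,0,0],[0,0,0],[0,0,0]], "twist": [[0,0,0],[0,0,0],[0,0,0],[0,0,0],[0,0,0]]}}

```text
time_s: 6.35
tool_pos: [0.4777, 0.2584, 0.0401]
orientation: [-2.87, 1.57, -2.967]
contact_force: [0.1, 0.5, 0.4]
grip_width: 0.0498
```

{"method": "move_arm", "body": {"fingers": [0.05,0.05,0.05,0.05,0.05], "dp": [[0,0,0.01],[0,0,0.02],[0,0,0.03],[0,0,0.04],[0,0,0.04]], "twist": [[0,0,0],[0,0,0],[0,0,0],[0,0,0],[0,0,0]]}}

```text
time_s: 6.85
tool_pos: [0.4775, 0.2583, 0.182]
orientation: [-2.828, 1.57, -2.925]
contact_force: [0.5, 0.1, 0.7]
grip_width: 0.0502
```

{"method": "move_arm", "body": {"fingers": [0.05,0.05,0.05], "dp": [[0,0,0],[0,0,0],[0,0,0]], "twist": [[0,0,0],[0,0,0],[0,0,0]]}}

```text
time_s: 7.15
tool_pos: [0.4772, 0.2581, 0.1797]
orientation: [-2.693, 1.569, -2.79]
contact_force: [0.4, -1.0, -0.2]
grip_width: 0.0501
```

Run:
```python
from look import *
st(); s=env.camera("scene");c=env.camera("wrist");t=env.camera("top")
L=model(.479,.258,np.radians(-5.6),np.radians(13))
a=draw(s["image"],s,[],(310,180,420,280),3.5);b=draw(c["image"],c,[],(200,130,305,280),4,True);d=draw(c["image"],c,L,(200,130,305,280),4,True)
o=np.zeros((600,800,3),np.uint8);o[:,:400]=b[:,:400];o[:,400:800]=d[:,:400]
cv2.imwrite("pics/s9.png",o);cv2.imwrite("pics/s9s.png",a);cv2.imwrite("pics/s9t.png",t["image"])
```

```text
t 7.15 tcp [0.4772 0.2581 0.1797] jaw yaw 84.44 tilt [-0.001 -0.001 -1.   ] F [ 0.38 -0.97 -0.16] M [ 0.042 -0.005  0.035] w 0.0501 q [ 0.377  0.166 -0.278  1.129  0.     0.474]
```

View pics/s9.png

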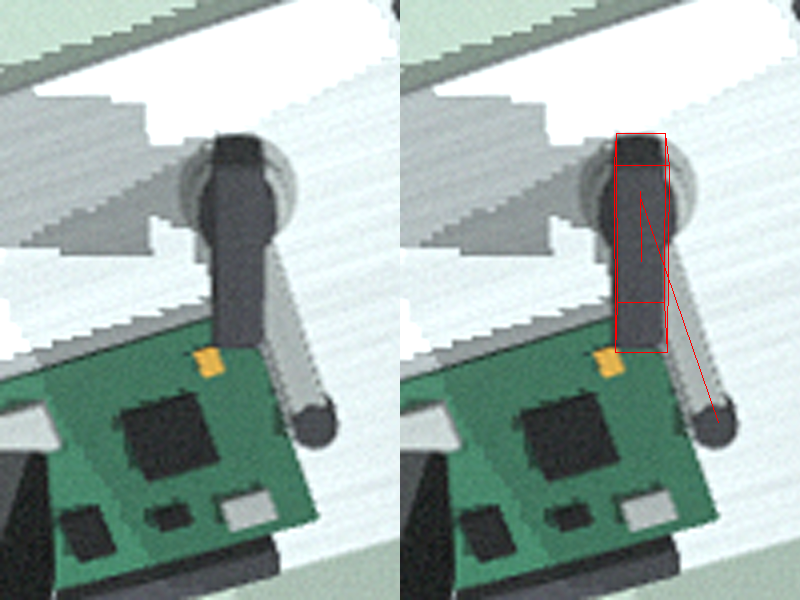

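View pics/s9s.png

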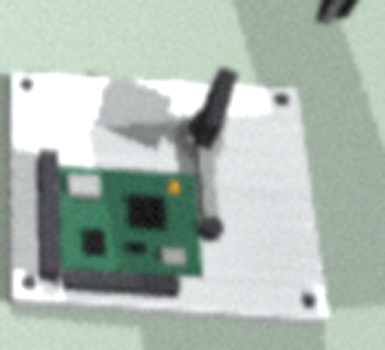

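View pics/s9t.png

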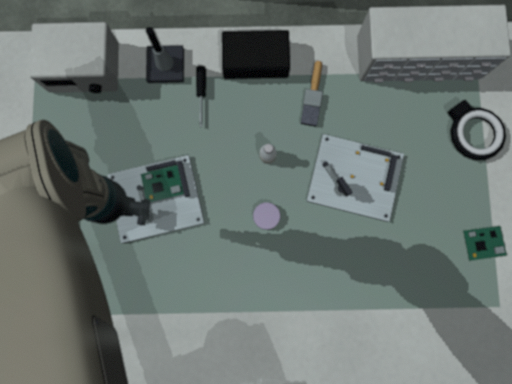

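```bash
python3 -c "
from cell import env
print(env.finish_job())"
```

```text
the job is handed in; nothing more can be done
None
```

The loaded holder's clamp arm is home against the board's edge and its clutch has slipped about 18–19°. I let go, backed off and handed the job in; the clock stood at about 7.3 s.

- **The turn:** I gripped the wing with 30 N and turned it about 58° clockwise in all. The arm stopped after roughly 39°, and I stopped turning during this first slip.
- **Slip check:** In the last wrist picture a model with the wing at −5.6° and the arm at 13° fits what is seen. That puts the slip well inside the 5–40° window, with the end pad touching the board's edge. The wing did not move when I opened the fingers.
- **Gripper and spare holder:** The gripper is about 0.1 m above the wing and touching nothing. The empty holder's thumbscrew was not touched and looks the same in the top view as at the start.
- **Check that did not help:** The measured torque about the vertical axis was too noisy (about ±0.05 N m) to show the 0.08 N m clutch slipping. I judged the slip from the pictures and the turned angle alone.

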